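# Tip the reagent carton onto the reader pad and log it in

### The job

Check the reagent carton in: push the standing brown carton over near its top, without sliding it along or picking it up, so that it falls forward onto the reader pad and lies label up, wholly inside the yellow outline. Once it lies flat, press the reader's green button down fully and let go. Never lift the carton, do not press the button before the carton lies flat, and leave the other things on the trolley standing where they are.

Things in the scene. Friction and masses are not known exactly. Their poses are not given: they have to be found in the camera images.
- carton: Loose brown carton, red band, 45 (x) x 80 (y) x 120 (z) mm, 0.15-0.31 kg, standing on the pad. Origin: centre of underside. White label on the face at own x -22.5 mm, towards the robot. It should fall to own +x (within 0.13 rad of the pad's x), over its edge at x +22.5, which stands 14-26 mm inside the outline: tipped straight without sliding, it lands inside. Past 20 degrees of lean it falls.
- carton_mid (a point): Centre of the carton's volume, 60 mm above its underside: 72 mm above the table when standing, 34.5 mm when lying flat on the pad.
- corner0 (a point): Corner of the carton's label face: bottom, own y = -40 mm.
- corner1 (a point): Corner of the carton's label face: bottom, own y = +40 mm.
- corner2 (a point): Corner of the carton's label face: top, own y = -40 mm.
- corner3 (a point): Corner of the carton's label face: top, own y = +40 mm.
- pad: Dark slate-blue reader pad, fixed, 12 mm thick. Origin: underside, below the centre of its yellow outline, 180 (own x) x 160 mm (own y) over its outer edges. The slab spans own x -140 to 105, y -155 to 95 mm. Own x points away from the robot, turned up to 0.55 rad either way. The carton stands on it, across the near line (x -90 mm).
- go_top (a point): Centre of the top of the green round push button, 30 mm across, in a black housing on the pad, beside the outline (pad x = 0, y = -122 mm). It is pressed straight down.
- go (a joint): Button travel, 0 released, 6 mm (0.006) fully down; a spring, about 5 N fully down; it springs back.
- spare: Bystander: white carton with a blue band, same size as the brown one, standing on the table beside the pad. Origin: centre of underside. Leave it.
- timer_red: Bystander: hourglass-shaped minute timer, red ends, 54 mm diameter, 120 mm tall, standing. Origin: centre of underside.
- timer_orange: Bystander: the same timer with orange ends.
- reagents: Bystander: open white box, 90 x 140 mm, of dropper bottles, 75 mm high. Origin: centre of underside.
Not all that is in view belongs to the job. What is shaped like the carton but pink or purple is not meant.

How it is judged:
By the outcome, as a careful person would: the job done as asked, in the order asked, and still so for the second after the job is handed in, with the robot touching nothing.
It also fails if it takes over 42 s, if anything falls off the work surface, if the arm or the gripper's body presses on something with over 40 N, if the wrist force passes 120 N, or if a joint passes its speed limit or range.

### The arm

A 7-joint arm with a two-finger parallel gripper is mounted at the origin on the work surface. World frame = base frame: x ahead of the robot, y to its left, z up, the work surface at z = 0. Lengths are in m, angles in rad, forces in N, time in s.
With the tool pointing down it reaches from about 0.425 to 0.975 m from the base axis. Payload 16.7 kg.
Tool frame: the origin (TCP) lies midway between the tips of the shut fingers; the grasp point (between the pads) lies 19 mm behind it; z points along the fingers, y is the direction in which the jaws open and shut (so a half turn about z gives the same grasp; the last joint's range is limited). The gripper opens to 85 mm and grips with 20 to 120 N. Pads are 22 mm wide; open, the fingers measure 114 mm over their backs; the gripper's body (76 mm by 85 mm) begins 54 mm behind the grasp point. The pads swing forward as they close: fully open they stand 13 mm farther back than shut.
Start: joints at [-1.312, 0.426, 0.074, 1.606, -0.034, 1.111, -0.067], TCP at [0.268, 0.619, 0.201] pointing down, gripper open.
Joint ranges: [-2.85, 2.85], [-0.5, 2.14], [-1.23, 1.37], [0.21, 2.46], [-1.02, 4.16], [0.16, 2.05], [-2.73, 2.73]. Speed limits (rad/s): [1.89, 1.89, 2.39, 2.39, 3.01, 3.01, 3.01].

### API

Orientations are given as a unit quaternion [x, y, z, w].
In Python, from cell import read_state, cams, arm gives the robot as it stands.
- The arm moves only by the tool jog_arm, never from a script. Its argument "moves" is a list of rows, each a list of 2 entries, a list of its own where there are three numbers: the shift along the tool's x, y, z in units of 40 mm (1.0 is 40 mm), then the turn, a rotation vector about the tool's x, y, z in degrees. In form: [[[x, y, z], [rx, ry, rz]], ...]. A call has exactly 8 rows; each row is the pose to reach, as a shift and turn from the pose commanded when the call began, along the tool's axes at that moment; what a row does not reach only later rows make up. A row lasts 1/8 s, in which the tool goes at most 62.5 mm and 10.7 degrees, less where a joint would pass 70% of its speed; a pose out of reach is approached as far as the arm can. A call with a gripper value outside its range is refused whole. "gripper" is the closure, from -1 (fully open) to 1 (shut), so that 0 is half open, set as the call begins (left out, the last holds). The fingers move at their own pace and stop on an object; "newtons" is the grip in N (left out, the last holds). Time passes only in rows, so rows that repeat a pose let the fingers close, or fill a call up. It gives the time, the measured TCP pose, the force and the opening at its end, in the units of the state.
- read_state(): the state, without advancing time (a new reading comes with each control period).
- cams.read_camera(name): name is "side" or "top"; returns a dict with "image" (420x560x3 uint8, blue, green, red), "intrinsics" (3x3 intrinsics, pixels), "rvec" (rotation vector, rad) and "tvec" (3), from world to camera coordinates, as OpenCV has them. Camera axes: x right, y down, z forward; pixel columns grow to the right and rows downward; lengths in m; the calibration is good to about 2 mm. A picture is of the moment at which its call begins. There is no depth.
- arm.job_done(): hands the job in, once; it reports no verdict.
The state is a dict: "clock": time; "joint_positions": joint angles; "joint_velocities": joint speeds; "effort": joint torques, N m; "position": TCP position; "orientation": TCP orientation; "ft_force": force on the tool from outside, world axes, zero at the start; "wrist_torque": the same for the moment, N m; "width": finger opening in m.
Only numpy, scipy, OpenCV 4.12 (cv2) and the standard library are available. Lean on these libraries where they do the work, as an engineer would, in place of code of your own. Each camera call takes 0.05 s, during which the arm holds its last target.

## Working session

There is one attempt and no reset: what is moved stays moved. The work goes in short steps, Python scripts to look and compute and a tool call to move; the robot and the scene stay as the last step left them, time stands still between calls to the robot, and variables do not carry over. Pictures are saved under pics/ and viewed, and the job is handed in when it is done.

Besides the shell and the picture viewer there is one more tool, called after "Emit:" in YAML: its name, and indented under it one key for each argument. jog_arm: Moves the arm, as the interface text tells. Its arguments: {"type":"object","properties":{"moves":{"type":"array","items":{"type":"array"}},"gripper":{"type":"number"},"newtons":{"type":"number"}},"required":["moves"]}

```bash
mkdir -p pics; ls; python3 - <<'E'
from cell import read_state, cams, arm
import cv2
for n in ("side","top"):
    d=cams.read_camera(n); cv2.imwrite(f"pics/{n}0.png",d["image"])
    print(n,d["intrinsics"],d["rvec"],d["tvec"])
s=read_state(); print(s)
E
```

```text
pics
side [[455.33971636   0.         280.64305156]
 [  0.         455.33971636 209.61360246]
 [  0.           0.           1.        ]] [ 2.1581761  -0.55131072  0.29963811] [-0.45140244  0.21693749  0.87876697]
top [[434.84044101   0.         277.77974463]
 [  0.         434.84044101 214.11262721]
 [  0.           0.           1.        ]] [ 2.11741172 -2.15782757  0.170956  ] [0.00148644 0.52361125 0.96462345]
{'clock': 0.1, 'joint_positions': array([-1.31148041,  0.42669666,  0.07386389,  1.60654781, -0.03409542,
        1.11077006, -0.06707833]), 'joint_velocities': array([ 0.00031438, -0.0010628 ,  0.0012114 , -0.0009587 ,  0.00149395,
        0.00037751,  0.00054035]), 'effort': array([ 8.52028752e-03, -9.51530242e+01,  3.77167672e+00, -4.64412618e+01,
        1.97263132e-02,  6.44668587e-03,  8.07642721e-06]), 'position': array([0.26820403, 0.61899524, 0.20046069]), 'orientation': array([ 2.02996252e-01,  9.79179342e-01, -5.76601248e-04, -7.23177826e-05]), 'ft_force': array([-0.61592779,  0.89015095, -0.29556843]), 'wrist_torque': array([-0.01810104, -0.06280223,  0.02915182]), 'width': 0.08516509857469876}
```

View pics/side0.png

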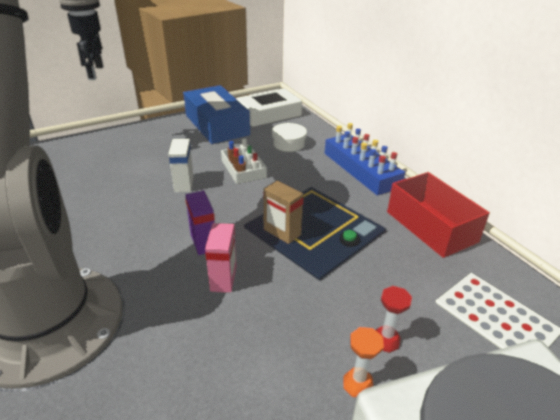

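View pics/top0.png

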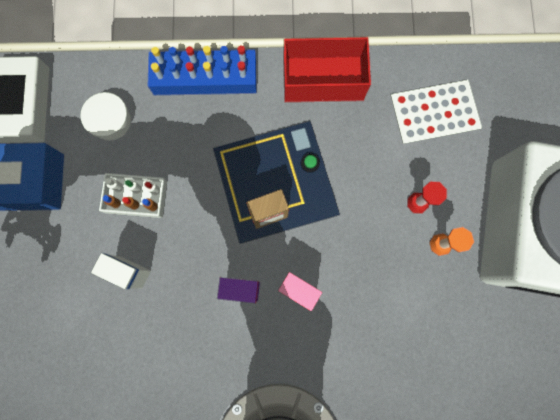

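The side view shows the brown carton near (283,212), and the green button is at (349,237). In the top view the carton top is near (268,205), the button is at (310,161), and the pink and purple decoys stand near (300,291) and (238,289), between the robot and the pad. I'll enlarge both.

```bash
python3 - <<'E'
import cv2
a=cv2.imread("pics/top0.png")[110:250,205:350]; cv2.imwrite("pics/top0c.png",cv2.resize(a,None,fx=4,fy=4,interpolation=cv2.INTER_CUBIC))
a=cv2.imread("pics/side0.png")[170:280,235:395]; cv2.imwrite("pics/side0c.png",cv2.resize(a,None,fx=5,fy=5,interpolation=cv2.INTER_CUBIC))
E
```

```text
(no output)
```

View pics/top0c.png

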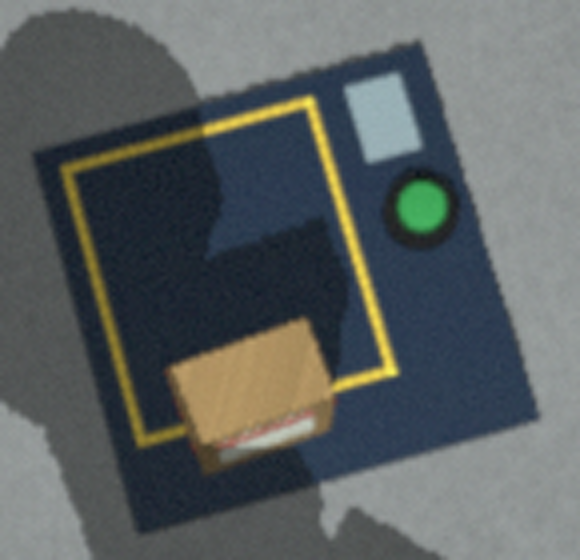

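View pics/side0c.png

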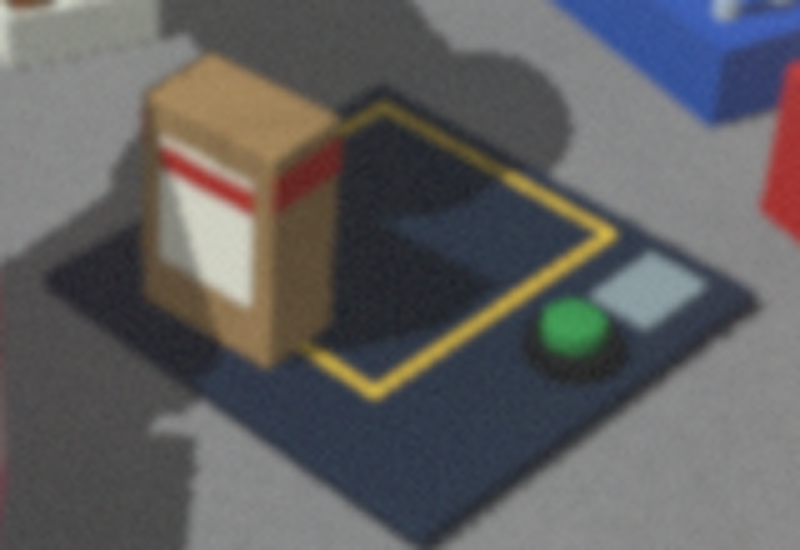

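```bash
cat > h.py <<'E'
import numpy as np, cv2
from scipy.optimize import least_squares
from cell import read_state, cams, arm
C={n:cams.read_camera(n) for n in("side","top")}
def proj(n,P):
    d=C[n]; return cv2.projectPoints(np.float64(P).reshape(-1,3),d["rvec"],d["tvec"],d["intrinsics"],None)[0].reshape(-1,2)
def w(p,L):
    c,s=np.cos(p[2]),np.sin(p[2]); L=np.float64(L).reshape(-1,3)
    return np.c_[p[0]+c*L[:,0]-s*L[:,1],p[1]+s*L[:,0]+c*L[:,1],L[:,2]]
def crop(n,uv): 
    uv=np.float64(uv).reshape(-1,2)
    return (uv-1.5)/4+[205,110] if n=="top" else (uv-2)/5+[235,170]
def fit(obs,p0):
    f=lambda p: np.concatenate([(proj(n,w(p,L))-crop(n,uv)).ravel() for n,L,uv in obs])
    r=least_squares(f,p0); return r.x,f(r.x).reshape(-1,2)
E
python3 - <<'E'
from h import *
z=.012
O=[[.09,.08,z],[.09,-.08,z],[-.09,-.08,z],[-.09,.08,z]]
S=[[.105,.095,z],[.105,-.155,z],[-.14,-.155,z],[-.14,.095,z]]
pt=[("top",O,[(62,165),(315,96),(398,375),(140,447)]),("top",S,[(33,153),(418,40),(540,418),(140,535)])]
ps=[("side",O[:3],[(385,102),(617,235),(374,401)]),("side",S,[(383,85),(757,295),(425,545),(45,275)])]
for o in (pt,ps,pt+ps):
    p,r=fit(o,[.65,0,.2]); print(p.round(4)); print(r.round(1).tolist())
print("button",w(p,[0,-.122,0]))
for zz in(.02,.03,.035):
  print(zz,proj("top",w(p,[0,-.122,zz])),crop("top",(423,207)),proj("side",w(p,[0,-.122,zz])),crop("side",(573,318)))
h=.132
K={'c0':[-.0225,-.04,z],'c1':[-.0225,.04,z],'c2':[-.0225,-.04,h],'c3':[-.0225,.04,h],'f0':[.0225,-.04,z],'f2':[.0225,-.04,h],'f3':[.0225,.04,h]}
ct=[("top",[K['f3'],K['f2'],K['c2'],K['c3']],[(168,368),(305,320),(331,397),(203,447)])]
cs=[("side",[K[k] for k in('c3','f3','c2','f2','c1','c0','f0')],[(148,98),(208,53),(272,165),(343,120),(148,298),(270,367),(332,330)])]
for o in (ct,cs,ct+cs):
    q,r=fit(o,[.65,0,.2]); print(q.round(4)); print(r.round(1).tolist())
d=q[:2]-p[:2]; c,s=np.cos(p[2]),np.sin(p[2]); print("carton in pad",c*d[0]+s*d[1],-s*d[0]+c*d[1],q[2]-p[2])
print(read_state()["clock"])
E
```

```text
[0.6203 0.029  0.2662]
[[-0.2, 0.6], [-0.6, 0.1], [-0.1, -0.5], [0.0, 0.1], [-0.4, -0.4], [1.1, 0.4], [0.6, -0.2], [-0.4, -0.0]]
[0.6174 0.0273 0.2644]
[[-0.2, 0.8], [0.3, 0.5], [0.2, 0.2], [-0.2, -0.2], [0.6, -0.3], [-0.1, -0.7], [-0.6, -0.2]]
[0.6193 0.0287 0.2649]
[[-0.0, 0.9], [-0.4, 0.6], [0.0, -0.1], [0.1, 0.5], [-0.3, -0.1], [1.3, 0.8], [0.7, 0.3], [-0.4, 0.4], [0.0, 0.3], [0.6, -0.0], [0.6, -0.5], [0.1, -0.6], [0.8, -0.9], [0.3, -1.5], [-0.1, -0.7]]
button [[ 0.65126827 -0.08902303  0.        ]]
0.02 [[310.22116527 162.67238254]] [[310.375 161.375]] [[349.47820712 237.9005689 ]] [[349.2 233.2]]
0.03 [[310.52080553 161.51620711]] [[310.375 161.375]] [[349.93935512 234.61284416]] [[349.2 233.2]]
0.035 [[310.67277123 160.92984064]] [[310.375 161.375]] [[350.17188543 232.95503444]] [[349.2 233.2]]
[0.5282 0.0128 0.3443]
[[-0.5, 0.5], [0.6, -0.6], [1.7, -0.4], [-1.8, 0.5]]
[0.5271 0.0113 0.3254]
[[-0.9, -1.2], [0.6, -0.1], [1.0, -0.3], [0.1, 0.1], [-0.6, 0.1], [-0.2, 1.3], [-0.0, -0.3]]
[0.5277 0.0123 0.3343]
[[-0.2, 0.5], [1.0, -0.3], [1.9, 0.1], [-1.8, 0.6], [-0.9, -1.4], [0.5, -0.3], [1.2, -0.7], [0.2, -0.3], [-0.6, -0.1], [0.0, 0.9], [0.0, -0.8]]
carton in pad -0.09267909451388229 0.008151333736890816 0.06941302017345452
0.2
```

```bash
cat >> h.py <<'E'
from scipy.spatial.transform import Rotation as R
def rel(pos,yaw=None,ref=None):
    "shift (40mm units) and rotvec deg in tool frame; yaw= heading of tool x, tool pointing down"
    s=read_state(); R0=R.from_quat(s["orientation"])
    out=(R0.inv().apply(np.array(pos)-s["position"])/.04).round(3)
    if yaw is None: return out
    c,sn=np.cos(yaw),np.sin(yaw)
    T=R.from_matrix(np.array([[c,sn,0],[sn,-c,0],[0,0,-1]]))
    return out,np.degrees((R0.inv()*T).as_rotvec()).round(1)
def unproj(n,uv,z):
    d=C[n];Rm=cv2.Rodrigues(d["rvec"])[0];o=-Rm.T@d["tvec"].ravel()
    v=Rm.T@np.linalg.solve(d["intrinsics"],[*uv,1]);return o+v*(z-o[2])/v[2]
E
python3 - <<'E'
from h import *
for n,uv in dict(pink=[(280,289),(292,273),(321,289),(311,310)],purple=[(219,278),(258,280),(257,301),(218,299)],spare=[(101,254),(137,268),(127,289),(92,273)]).items():
    for z in(.0,.12): print(n,z,[unproj("top",u,z)[:2].round(3).tolist() for u in uv])
y=.334; e=np.array([np.cos(y),np.sin(y),0])
base=np.array([.5277,.0123,0])
for d in(-.075,-.0335): 
    P=base+d*e; print(d,P)
    for zz in(.2,.115): print(rel(P+[0,0,zz],y+np.pi))
E
```

```text
pink 0.0 [[0.352, -0.01], [0.389, -0.039], [0.35, -0.107], [0.303, -0.082]]
pink 0.12 [[0.353, -0.01], [0.386, -0.036], [0.352, -0.095], [0.31, -0.073]]
purple 0.0 [[0.38, 0.133], [0.374, 0.041], [0.326, 0.044], [0.332, 0.135]]
purple 0.12 [[0.378, 0.117], [0.373, 0.035], [0.33, 0.038], [0.335, 0.119]]
spare 0.0 [[0.442, 0.414], [0.408, 0.327], [0.359, 0.349], [0.398, 0.433]]
spare 0.12 [[0.433, 0.365], [0.402, 0.288], [0.359, 0.308], [0.394, 0.382]]
-0.075 [ 0.4568446  -0.01228684  0.        ]
(array([-10.602, -12.612,   0.028]), array([ -0. ,  -0. , -42.6]))
(array([-10.602, -12.612,   2.153]), array([ -0. ,  -0. , -42.6]))
-0.0335 [0.49605126 0.00131788 0.        ]
(array([-11.367, -11.911,   0.028]), array([ -0. ,  -0. , -42.6]))
(array([-11.366, -11.91 ,   2.153]), array([ -0. ,  -0. , -42.6]))
```

Emit:
jog_arm:
  moves:
    - [[-0.4, -0.45, 0], [0, 0, -3]]
    - [[-1.0, -1.2, 0], [0, 0, -8]]
    - [[-1.8, -2.1, 0], [0, 0, -13]]
    - [[-2.6, -3.1, 0], [0, 0, -18]]
    - [[-3.4, -4.1, 0], [0, 0, -23]]
    - [[-4.2, -5.0, 0], [0, 0, -28]]
    - [[-5.0, -6.0, 0], [0, 0, -33]]
    - [[-5.8, -6.9, 0], [0, 0, -38]]
  gripper: 1

```text
clock: 1.3
position: [0.3718, 0.2722, 0.2013]
orientation: [-0.128, 0.992, 0.0, 0.0]
ft_force: [0.5, 0.3, 0.0]
width: -0.0003
```

```bash
python3 - <<'E'
from h import *
print(read_state()["position"],read_state()["width"],read_state()["joint_positions"].round(2),rel([.4568,-.0123,.2],.334+np.pi))
E
```

```text
[0.37288551 0.26932395 0.2013382 ] 5.729532172852835e-05 [-0.89  0.07  0.13  2.07 -0.01  1.    1.07] (array([-0.279, -7.341,  0.037]), array([-0. ,  0. , -4.7]))
```

Emit:
jog_arm:
  moves:
    - [[0, -0.9, 0], [0, 0, -1]]
    - [[-0.1, -2.0, 0], [0, 0, -2]]
    - [[-0.15, -3.2, 0], [0, 0, -3]]
    - [[-0.2, -4.4, 0], [0, 0, -4]]
    - [[-0.25, -5.6, 0], [0, 0, -4.7]]
    - [[-0.28, -6.6, 0], [0, 0, -4.7]]
    - [[-0.28, -7.4, 0], [0, 0, -4.7]]
    - [[-0.28, -7.4, 0], [0, 0, -4.7]]

```text
clock: 2.4
position: [0.4572, -0.0115, 0.2012]
orientation: [-0.166, 0.986, -0.0, 0.0]
ft_force: [0.6, 0.6, 0.2]
width: -0.0
```

```bash
python3 - <<'E'
from h import *
print(read_state()["position"],read_state()["ft_force"],rel([.4568,-.0123,.115],.334+np.pi))
E
```

```text
[ 0.4567689  -0.00924806  0.20108715] [-0.31770577  1.39313787 -0.54084897] (array([ 0.024, -0.073,  2.152]), array([ 0. , -0. ,  0.1]))
```

Descend behind the label face.

Emit:
jog_arm:
  moves:
    - [[0, -0.03, 0.3], [0, 0, 0]]
    - [[0, -0.05, 0.8], [0, 0, 0]]
    - [[0, -0.07, 1.3], [0, 0, 0]]
    - [[0, -0.07, 1.8], [0, 0, 0]]
    - [[0, -0.07, 2.1], [0, 0, 0]]
    - [[0, -0.07, 2.15], [0, 0, 0]]
    - [[0, -0.07, 2.15], [0, 0, 0]]
    - [[0, -0.07, 2.15], [0, 0, 0]]

```text
clock: 3.5
position: [0.4581, -0.0123, 0.1156]
orientation: [-0.167, 0.986, 0.0, 0.0]
ft_force: [0.8, 0.1, -0.9]
width: -0.0002
```

```bash
python3 - <<'E'
from h import *
s=read_state();print(s["position"],s["ft_force"],rel([.4961,.0013,.115],.334+np.pi))
for n in C:
  im=C[n]["image"]; a=im[110:300,205:350] if n=="top" else im[140:280,235:395]
  cv2.imwrite(f"pics/{n}1c.png",cv2.resize(a,None,fx=3,fy=3,interpolation=cv2.INTER_CUBIC))
a=cv2.imread("pics/top1c.png");b=cv2.imread("pics/side1c.png");H=max(a.shape[0],b.shape[0])
cv2.imwrite("pics/both1.png",np.hstack([np.pad(x,((0,H-x.shape[0]),(0,0),(0,0))) for x in(a[:, :320],b)][:2]))
E
```

```text
[ 0.45802075 -0.01238111  0.11555853] [-0.26168253 -0.36171568 -0.1894095 ] (array([-1.012,  0.009,  0.015]), array([-0. ,  0. ,  0.1]))
```

View pics/both1.png

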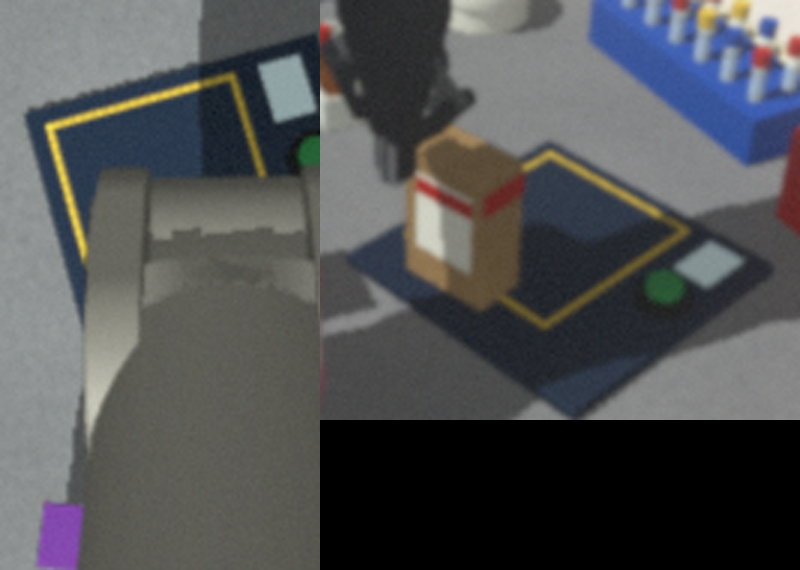

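The side view shows the shut fingers behind the upper part of the label face, with tips near crop (392,170). The carton is still standing. I'll push slowly along the carton's own +x.

Emit:
jog_arm:
  moves:
    - [[-0.25, 0, 0], [0, 0, 0]]
    - [[-0.5, 0, 0], [0, 0, 0]]
    - [[-0.7, 0, 0], [0, 0, 0]]
    - [[-0.85, 0, 0], [0, 0, 0]]
    - [[-0.95, 0, 0], [0, 0, 0]]
    - [[-1.05, 0, 0], [0, 0, 0]]
    - [[-1.15, 0, 0], [0, 0, 0]]
    - [[-1.25, 0, 0], [0, 0, 0]]

```text
clock: 4.6
position: [0.5051, 0.0041, 0.1151]
orientation: [-0.167, 0.986, 0.0, 0.0]
ft_force: [-0.1, -0.4, -0.9]
width: -0.0
```

```bash
cat > look.py <<'E'
import sys
from h import *
s=read_state();print(s["clock"],s["position"],s["ft_force"])
im=C["side"]["image"][140:280,235:395]
cv2.imwrite(f"pics/s{sys.argv[1]}.png",cv2.resize(im,None,fx=5,fy=4.2,interpolation=cv2.INTER_CUBIC))
E
python3 look.py 2
```

```text
4.7 [0.50529869 0.00420862 0.115147  ] [ 0.37513498 -0.06710873 -0.22635623]
```

View pics/s2.png

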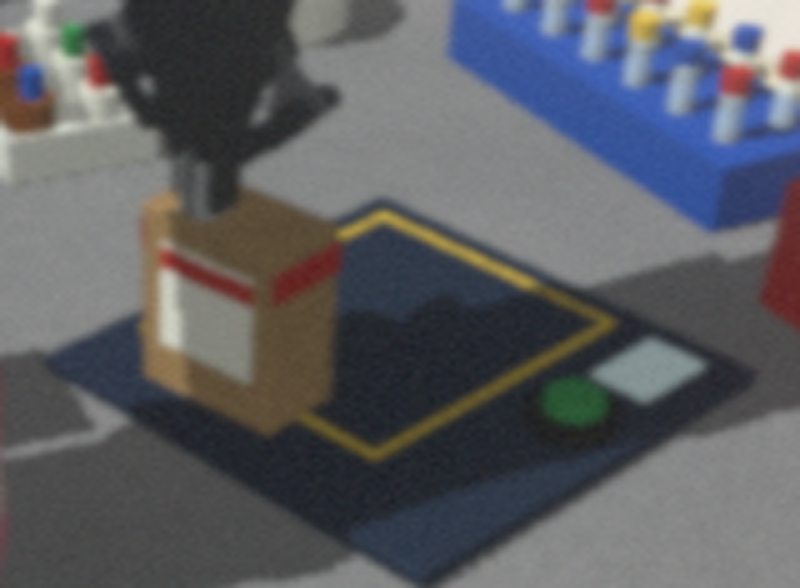

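```bash
python3 - <<'E'
from h import *
p=read_state()["position"]; uv=proj("side",p); print(uv,(uv-[235,140])*[5,4.2])
K=[[-.0225,-.04,.132],[-.0225,.04,.132],[.0225,-.04,.132],[.0225,.04,.132],[-.0225,0,.132],[-.0225,0,.115]]
print((proj("side",w([.5277,.0123,.334],K))-[235,140])*[5,4.2])
for n in C: 
  d=C[n];print(n,(-cv2.Rodrigues(d["rvec"])[0].T@d["tvec"].ravel()).round(3))
q=R.from_quat(read_state()["orientation"]).as_matrix();print(q.round(3))
E
```

```text
[[275.89673596 201.37550479]] [[204.48367978 257.77712011]]
[[275.71103816 260.23240659]
 [141.35852485 200.79350417]
 [341.80093516 223.93652593]
 [208.2818589  167.48328932]
 [207.1291376  229.89108439]
 [206.69396083 256.17822906]]
side [ 0.104 -0.716  0.707]
top [ 0.363 -0.007  1.036]
[[-0.944 -0.33  -0.   ]
 [-0.33   0.944 -0.   ]
 [ 0.    -0.    -1.   ]]
```

```bash
python3 - <<'E'
from h import *
print(proj("side",[.268,.619,.2]),proj("side",[.458,-.0124,.1155]))
im=C["side"]["image"][165:225,245:325]
cv2.imwrite(f"pics/z3.png",cv2.resize(im,None,fx=10,fy=10,interpolation=cv2.INTER_CUBIC))
E
```

```text
[[99.66507822 88.36781186]] [[260.53401148 211.02370684]]
```

View pics/z3.png

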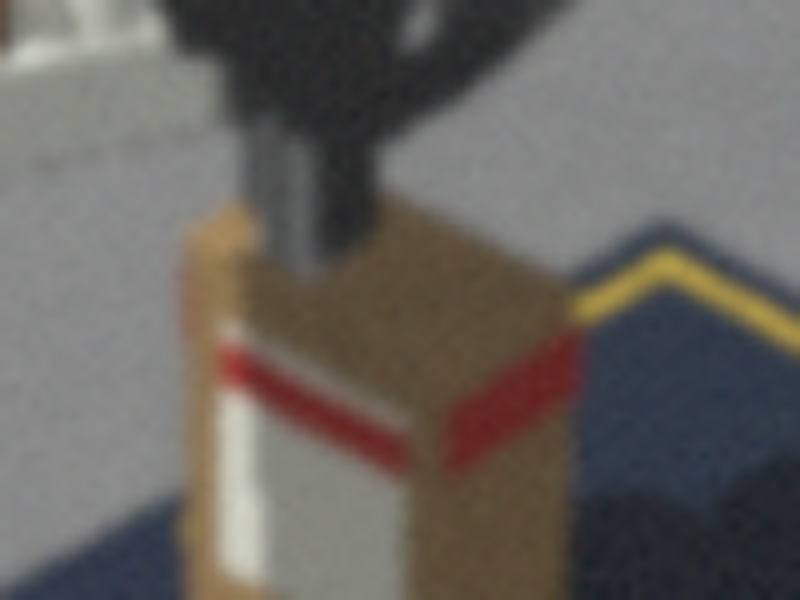

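The side view disagrees with the reported TCP. The visible tip is at pixel (276,192), but the TCP projects to (276,201). The tip also covers the carton's top face, with no force and no carton movement. So the real tips hover about 25 mm above the nominal height, just over the carton. I'll back off, lower, and check again.

Emit:
jog_arm:
  moves:
    - [[0.3, 0, 0], [0, 0, 0]]
    - [[0.7, 0, 0], [0, 0, 0]]
    - [[1.1, 0, 0], [0, 0, 0]]
    - [[1.2, 0, 0], [0, 0, 0]]
    - [[1.2, 0, 0.3], [0, 0, 0]]
    - [[1.2, 0, 0.6], [0, 0, 0]]
    - [[1.2, 0, 0.6], [0, 0, 0]]
    - [[1.2, 0, 0.6], [0, 0, 0]]

```text
clock: 5.9
position: [0.4597, -0.0119, 0.0909]
orientation: [-0.167, 0.986, -0.0, -0.0]
ft_force: [0.1, -0.0, 0.0]
width: -0.0001
```

```bash
python3 look.py 4; python3 - <<'E'
from h import *
p=read_state()["position"]; uv=proj("side",p); print(uv,(uv-[235,140])*[5,4.2])
p[2]+=.025;uv=proj("side",p); print(uv,(uv-[235,140])*[5,4.2])
E
```

```text
6.0 [ 0.45984675 -0.01180657  0.09123306] [-0.00804075  0.30698981  0.08452338]
[[261.2559133  219.44749276]] [[131.2795665  333.67946957]]
[[261.15788441 210.32791132]] [[130.78942204 295.37722754]]
```

View pics/s4.png

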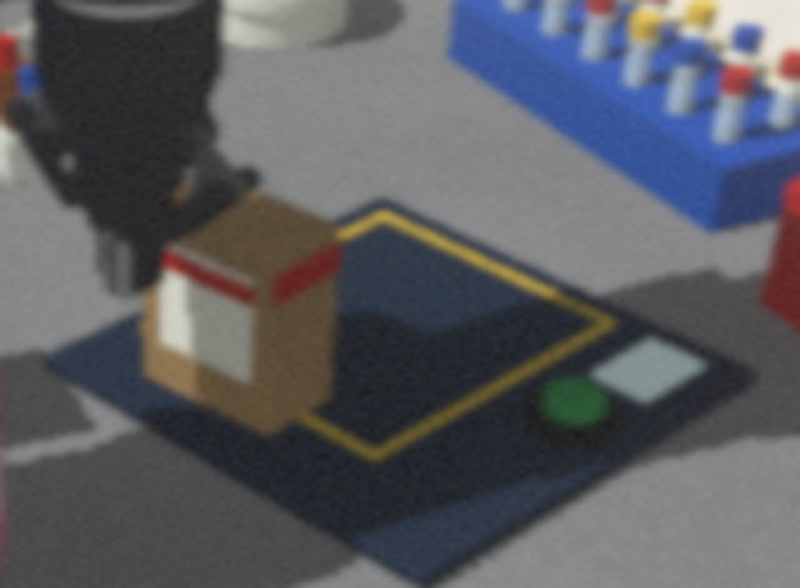

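The tips now show at (125,292), in front of the label face near its top, at a true height of about 0.117 m. The carton hasn't moved. Pushing.

Emit:
jog_arm:
  moves:
    - [[-0.25, 0, 0], [0, 0, 0]]
    - [[-0.5, 0, 0], [0, 0, 0]]
    - [[-0.7, 0, 0], [0, 0, 0]]
    - [[-0.8, 0, 0], [0, 0, 0]]
    - [[-0.9, 0, 0], [0, 0, 0]]
    - [[-1.0, 0, 0], [0, 0, 0]]
    - [[-1.1, 0, 0], [0, 0, 0]]
    - [[-1.2, 0, 0], [0, 0, 0]]

```text
clock: 7.1
position: [0.5051, 0.0041, 0.0911]
orientation: [-0.167, 0.986, -0.0, -0.0]
ft_force: [-0.7, 0.5, 0.2]
width: 0.0001
```

```bash
python3 look.py 5
```

```text
7.2 [0.50530155 0.00421891 0.09112169] [-0.02232662  0.0280004  -0.04944313]
```

View pics/s5.png

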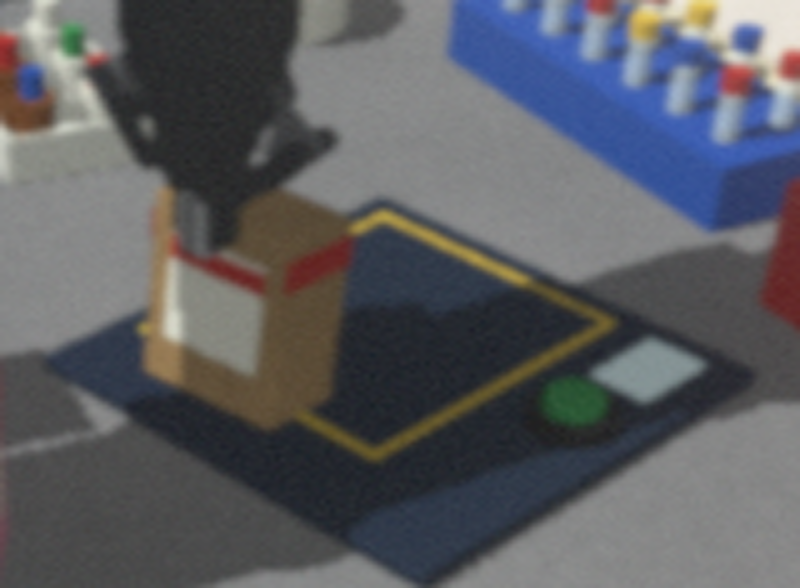

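The carton is leaning forward a few degrees with its bottom edge still in place. Continuing.

Emit:
jog_arm:
  moves:
    - [[-0.1, 0, 0], [0, 0, 0]]
    - [[-0.2, 0, 0], [0, 0, 0]]
    - [[-0.3, 0, 0], [0, 0, 0]]
    - [[-0.4, 0, 0], [0, 0, 0]]
    - [[-0.5, 0, 0], [0, 0, 0]]
    - [[-0.6, 0, 0], [0, 0, 0]]
    - [[-0.7, 0, 0], [0, 0, 0]]
    - [[-0.8, 0, 0], [0, 0, 0]]

```text
clock: 8.2
position: [0.5354, 0.0147, 0.0911]
orientation: [-0.167, 0.986, -0.0, -0.0]
ft_force: [0.4, -0.7, 0.2]
width: -0.0001
```

```bash
python3 look.py 6
```

```text
8.3 [0.53553904 0.01480181 0.09109257] [-0.72841607 -0.01456188 -0.55994075]
```

View pics/s6.png

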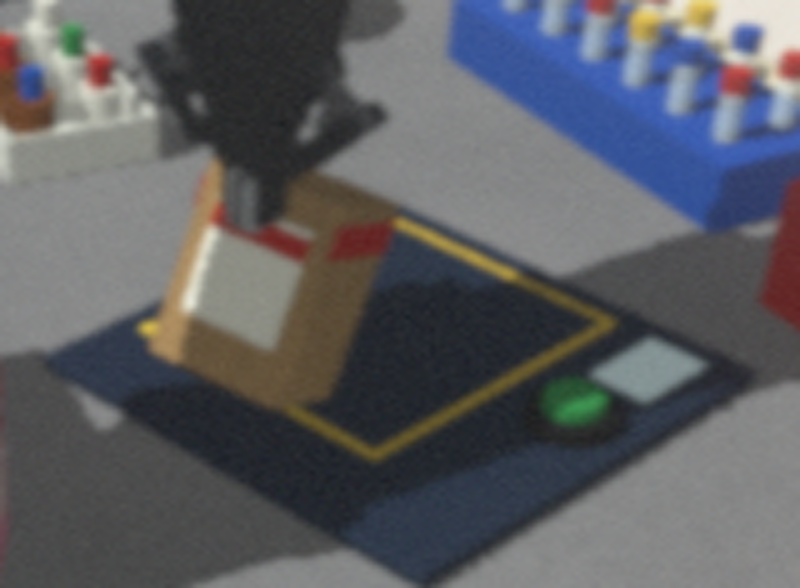

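Lean is nearly 20°, pivoting in place. A little more, then hold and retreat.

Emit:
jog_arm:
  moves:
    - [[-0.1, 0, 0], [0, 0, 0]]
    - [[-0.2, 0, 0], [0, 0, 0]]
    - [[-0.3, 0, 0], [0, 0, 0]]
    - [[-0.35, 0, 0], [0, 0, 0]]
    - [[-0.35, 0, 0], [0, 0, 0]]
    - [[-0.35, 0, 0], [0, 0, 0]]
    - [[-0.35, 0, 0], [0, 0, 0]]
    - [[-0.35, 0, 0], [0, 0, 0]]

```text
clock: 9.3
position: [0.5483, 0.0192, 0.0911]
orientation: [-0.167, 0.986, 0.0, -0.0]
ft_force: [0.8, 0.4, -0.2]
width: -0.0002
```

```bash
python3 look.py 7
```

```text
9.4 [0.54834956 0.01919043 0.09115669] [-0.17571181 -0.21969467  0.01065132]
```

View pics/s7.png

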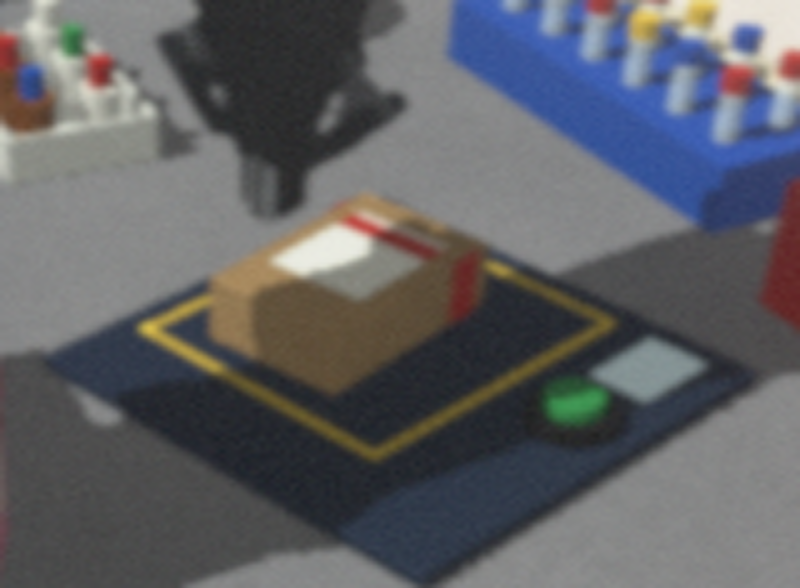

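The carton lies flat, label up, at the near-centre of the outline in the side view (crop: near edge (335,392), outline corners (145,328), (375,457), (612,322)). Next I'll move to a point above the button, lifting first.

```bash
python3 - <<'E'
from h import *
print(proj("side",read_state()["position"]),crop("side",(267,215)))
print(rel([.6513,-.089,.125]),rel([.6513,-.089,.06]))
E
```

```text
[[289.08716119 201.28472669]] [[288.  212.6]]
[-1.537 -3.404 -0.847] [-1.537 -3.404  0.778]
```

Emit:
jog_arm:
  moves:
    - [[0.2, 0, -0.3], [0, 0, 0]]
    - [[0.1, -0.3, -0.7], [0, 0, 0]]
    - [[-0.2, -0.9, -0.8], [0, 0, 0]]
    - [[-0.6, -1.6, -0.8], [0, 0, 0]]
    - [[-1.0, -2.3, -0.8], [0, 0, 0]]
    - [[-1.4, -3.0, -0.7], [0, 0, 0]]
    - [[-1.54, -3.4, -0.4], [0, 0, 0]]
    - [[-1.54, -3.4, -0.1], [0, 0, 0]]

```text
clock: 10.5
position: [0.651, -0.0898, 0.0944]
orientation: [-0.167, 0.986, -0.0, -0.0]
ft_force: [-0.4, 0.1, -0.5]
width: -0.0002
```

```bash
python3 look.py 8;  python3 - <<'E'
from h import *
p=read_state()["position"]
for dz in(0,.02,.025,.03): print(dz,(proj("side",p+[0,0,dz])-[235,140])*[5,4.2],proj("top",p+[0,0,dz]))
cv2.imwrite("pics/t8.png",cv2.resize(C["top"]["image"][110:250,205:350],None,fx=4,fy=4))
E
```

```text
10.6 [ 0.6495651  -0.08798449  0.09335456] [ 0.07966301 -0.57426505 -0.57796154]
0 [[587.4970539 302.9928941]] [[312.09412149 153.74819523]]
0.02 [[592.51673867 272.72150056]] [[312.78479269 151.04811919]]
0.025 [[593.79029059 265.04129891]] [[312.96194585 150.35556532]]
0.03 [[595.07142796 257.31535293]] [[313.14094938 149.65577772]]
```

View pics/s8.png

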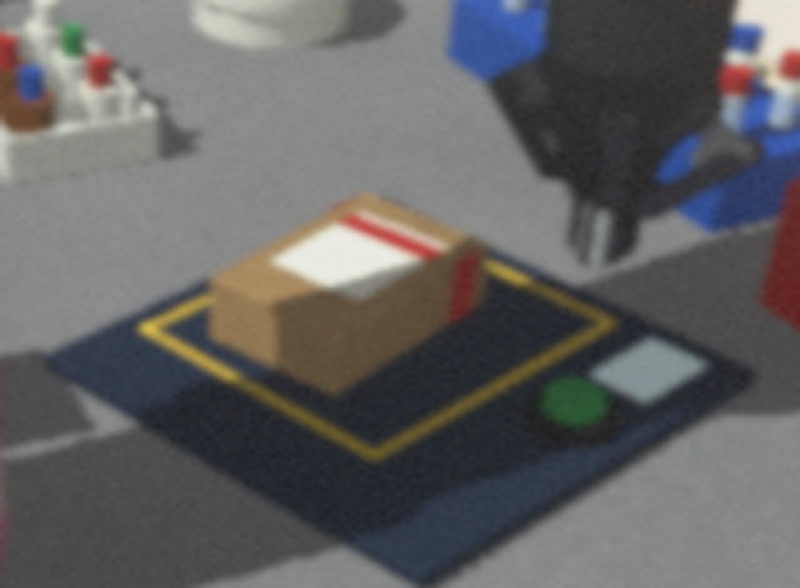

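View pics/t8.png

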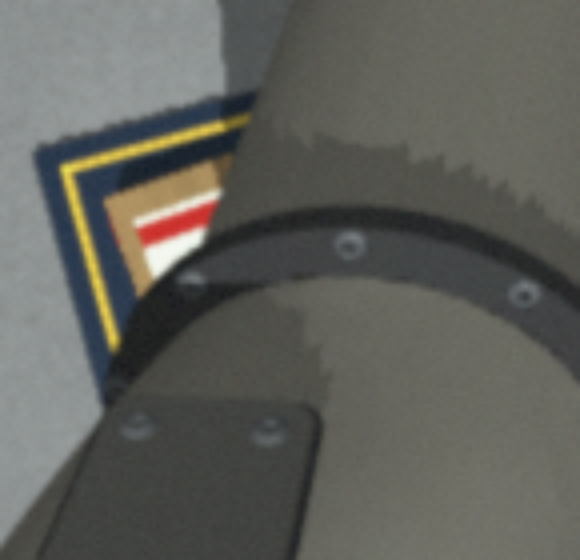

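The side view shows the carton flat inside the outline. The fingertips at (598,268) match a tip height 25 mm above the reported value, over the button's position. The top view is partly blocked by the arm, but the carton's far-left corner is inside the line. Descending to just above the button.

Emit:
jog_arm:
  moves:
    - [[0, 0, 0.2], [0, 0, 0]]
    - [[0, 0, 0.6], [0, 0, 0]]
    - [[0, 0, 1.0], [0, 0, 0]]
    - [[0, 0, 1.4], [0, 0, 0]]
    - [[0, 0, 1.7], [0, 0, 0]]
    - [[0, 0, 1.85], [0, 0, 0]]
    - [[0, 0, 1.9], [0, 0, 0]]
    - [[0, 0, 1.9], [0, 0, 0]]

```text
clock: 11.7
position: [0.6516, -0.0889, 0.0194]
orientation: [-0.167, 0.986, -0.0, 0.0]
ft_force: [-0.5, 0.6, -0.5]
width: 0.0
```

```bash
python3 look.py 9;  python3 - <<'E'
from h import *
p=read_state()["position"]; print(rel([.6513,-.089,.002]))
for dz in(0,.02,.025,.03): print(dz,(proj("side",p+[0,0,dz])-[235,140])*[5,4.2])
print((proj("side",[.6513,-.089,.033])-[235,140])*[5,4.2])
E
```

```text
11.8 [ 0.65166894 -0.08880965  0.01956698] [ 0.0081819  -0.9755772  -0.47624541]
[ 0.009 -0.002  0.438]
0 [[572.61077882 411.43711831]]
0.02 [[577.24836265 383.68171146]]
0.025 [[578.42423762 376.64423475]]
0.03 [[579.60681695 369.56663325]]
[[575.41966093 393.16021674]]
```

View pics/s9.png

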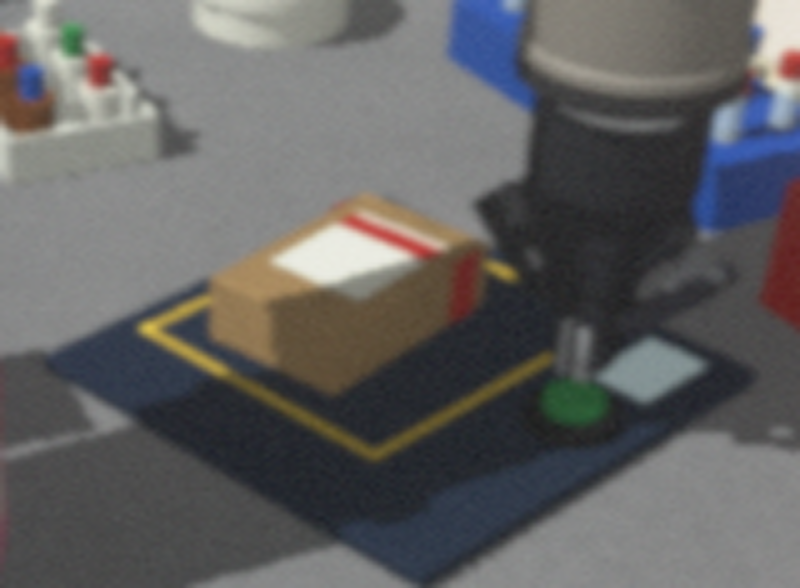

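The tips at (577,380) sit just above the green button, centred at (575,400). Lowering gently and watching force.

Emit:
jog_arm:
  moves:
    - [[0, 0, 0.05], [0, 0, 0]]
    - [[0, 0, 0.1], [0, 0, 0]]
    - [[0, 0, 0.15], [0, 0, 0]]
    - [[0, 0, 0.2], [0, 0, 0]]
    - [[0, 0, 0.25], [0, 0, 0]]
    - [[0, 0, 0.3], [0, 0, 0]]
    - [[0, 0, 0.3], [0, 0, 0]]
    - [[0, 0, 0.3], [0, 0, 0]]

```text
clock: 12.9
position: [0.6514, -0.0888, 0.0072]
orientation: [-0.167, 0.986, -0.0, -0.0]
ft_force: [0.4, 1.0, 0.4]
width: 0.0
```

```bash
python3 look.py 10; python3 -c "
from cell import *
import numpy as np
s=read_state();print(s['ft_force'],s['effort'])"
```

```text
13.0 [ 0.65144833 -0.0887992   0.00720623] [0.15740253 0.37690573 0.32066344]
[0.15740253 0.37690573 0.32066344] [ 8.50905228e-03 -1.00288639e+02  1.35367629e+01 -3.38364279e+01
  1.53356785e-02  2.49647564e-03 -1.48107601e-04]
```

View pics/s10.png

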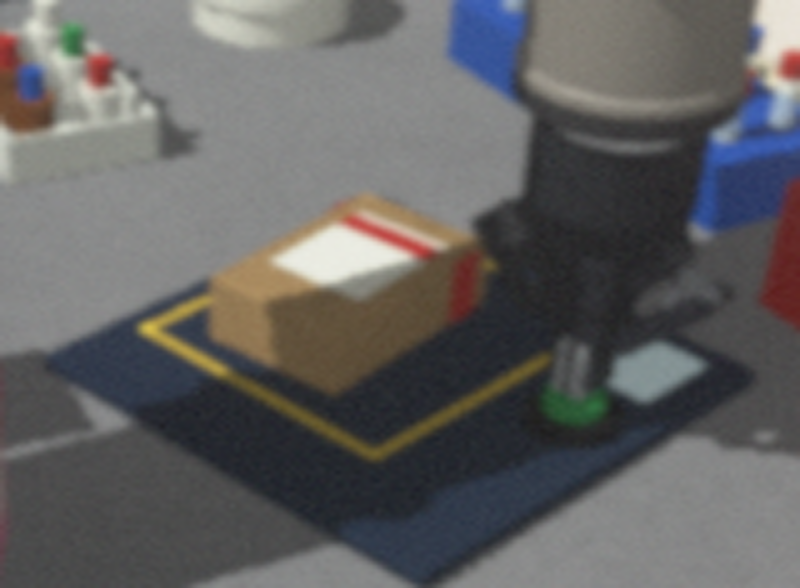

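Tips are on the button's surface with about 0 N. Pressing further.

Emit:
jog_arm:
  moves:
    - [[0, 0, 0.03], [0, 0, 0]]
    - [[0, 0, 0.06], [0, 0, 0]]
    - [[0, 0, 0.09], [0, 0, 0]]
    - [[0, 0, 0.12], [0, 0, 0]]
    - [[0, 0, 0.15], [0, 0, 0]]
    - [[0, 0, 0.15], [0, 0, 0]]
    - [[0, 0, 0.15], [0, 0, 0]]
    - [[0, 0, 0.15], [0, 0, 0]]

```text
clock: 14.0
position: [0.6514, -0.0888, 0.0012]
orientation: [-0.167, 0.986, -0.0, -0.0]
ft_force: [-1.2, -0.8, 3.1]
width: 0.0
```

```bash
python3 look.py 11
```

```text
14.1 [ 0.65136285 -0.08877058  0.00114974] [-1.72059295  0.21987732  3.53606615]
```

View pics/s11.png

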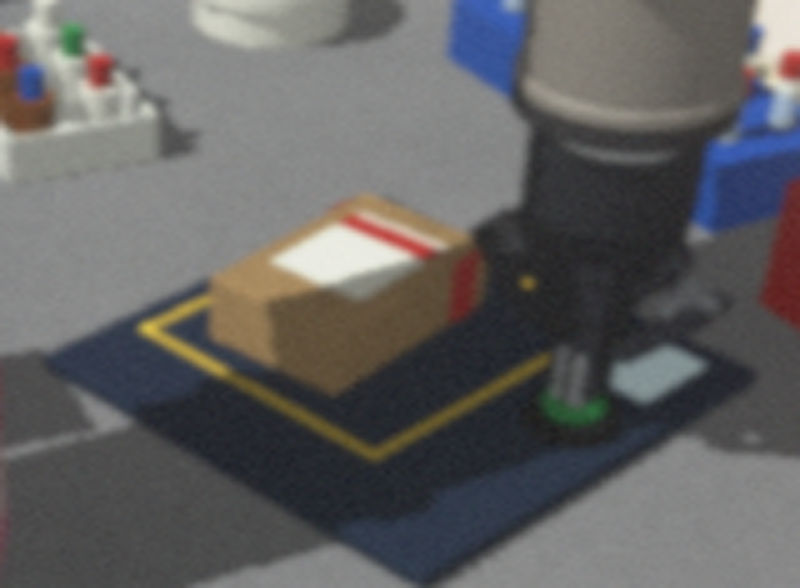

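Spring force is 3.3 N, so the button is partly down. Continuing in small steps.

Emit:
jog_arm:
  moves:
    - [[0, 0, 0.02], [0, 0, 0]]
    - [[0, 0, 0.04], [0, 0, 0]]
    - [[0, 0, 0.06], [0, 0, 0]]
    - [[0, 0, 0.08], [0, 0, 0]]
    - [[0, 0, 0.08], [0, 0, 0]]
    - [[0, 0, 0.08], [0, 0, 0]]
    - [[0, 0, 0.08], [0, 0, 0]]
    - [[0, 0, 0.08], [0, 0, 0]]

```text
clock: 15.1
position: [0.6514, -0.0888, -0.002]
orientation: [-0.167, 0.986, -0.0, 0.0]
ft_force: [-1.3, 0.2, 5.4]
width: 0.0004
```

Emit:
jog_arm:
  moves:
    - [[0, 0, 0.02], [0, 0, 0]]
    - [[0, 0, 0.04], [0, 0, 0]]
    - [[0, 0, 0.05], [0, 0, 0]]
    - [[0, 0, 0.05], [0, 0, 0]]
    - [[0, 0, 0.05], [0, 0, 0]]
    - [[0, 0, 0.05], [0, 0, 0]]
    - [[0, 0, 0.05], [0, 0, 0]]
    - [[0, 0, 0.05], [0, 0, 0]]

```text
clock: 16.1
position: [0.6516, -0.0889, -0.0025]
orientation: [-0.167, 0.986, 0.0, 0.0]
ft_force: [-10.5, 2.5, 29.5]
width: -0.0
```

The force jumped to a hard stop at 29 N after the spring had reached about 5 N, so the button is fully down. Releasing and retreating up, clear of the carton.

Emit:
jog_arm:
  moves:
    - [[0, 0, -0.1], [0, 0, 0]]
    - [[0, 0, -0.4], [0, 0, 0]]
    - [[0, 0, -0.9], [0, 0, 0]]
    - [[0, 0, -1.6], [0, 0, 0]]
    - [[0, 0, -2.4], [0, 0, 0]]
    - [[0, 0, -3.2], [0, 0, 0]]
    - [[0, 0, -4.0], [0, 0, 0]]
    - [[0, 0, -4.6], [0, 0, 0]]

```text
clock: 17.1
position: [0.6517, -0.089, 0.1827]
orientation: [-0.167, 0.986, -0.0, 0.001]
ft_force: [0.1, -0.0, 0.6]
width: 0.0002
```

Emit:
jog_arm:
  moves:
    - [[0, -0.5, 0], [0, 0, 0]]
    - [[0, -1.3, 0], [0, 0, 0]]
    - [[0, -2.2, 0], [0, 0, 0]]
    - [[0, -3.2, 0], [0, 0, 0]]
    - [[0, -4.2, 0], [0, 0, 0]]
    - [[0, -5.0, 0], [0, 0, 0]]
    - [[0, -5.5, 0], [0, 0, 0]]
    - [[0, -5.5, 0], [0, 0, 0]]

```text
clock: 18.1
position: [0.7231, -0.2994, 0.1792]
orientation: [-0.166, 0.986, -0.0, -0.001]
ft_force: [-0.1, -0.4, -0.1]
width: -0.0
```

```bash
python3 look.py 12;  python3 - <<'E'
from h import *
cv2.imwrite("pics/t12.png",C["top"]["image"]);cv2.imwrite("pics/t12c.png",cv2.resize(C["top"]["image"][110:250,205:350],None,fx=4,fy=4,interpolation=cv2.INTER_CUBIC))
cv2.imwrite("pics/s12f.png",C["side"]["image"])
E
```

```text
18.2 [ 0.72357916 -0.29658895  0.17945485] [ 0.53406297 -0.50372412 -0.35566258]
```

View pics/t12c.png

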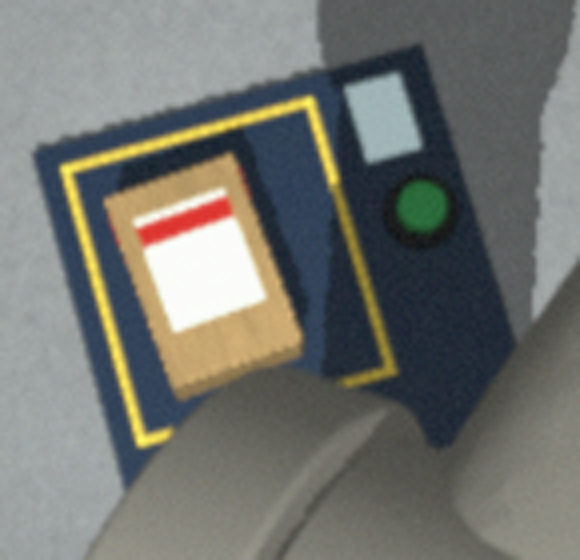

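View pics/s12f.png

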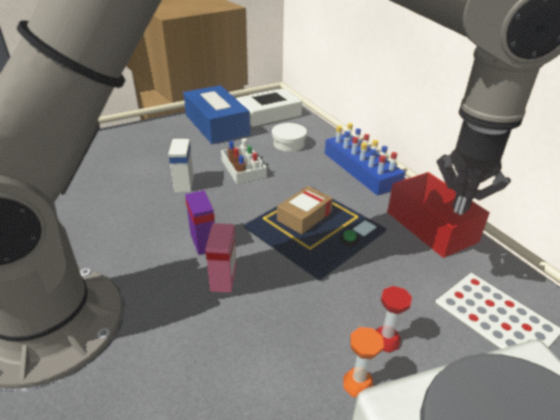

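View pics/t12.png

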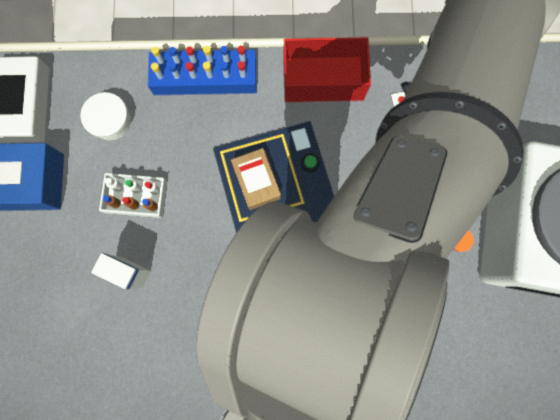

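Top view: the carton is label up, with its corners at (105,200), (235,152), (300,350) and (180,398). All are inside the yellow lines, whose corners are at (62,165), (315,96), (398,375) and (140,447). The button is up and the bystanders are unmoved, so I'm handing in.

```bash
python3 -c "
from cell import *
print(read_state()['clock'],read_state()['ft_force']);print(arm.job_done())"
```

```text
18.3 [ 0.2399107   0.17880359 -0.74006191]
the job is handed in; nothing more can be done
None
```

I pushed the carton over near its top with the shut fingers, and it fell forward onto the reader pad. It lies flat, label up and inside the yellow outline in both camera views. I then pressed the green button and let go; the job was handed in at 18.3 s.

- **Button:** the spring force rose to about 5.4 N, then jumped to a hard stop at about 29 N, so I take it as fully down. It looked fully up again in the last top view.
- **Other things:** the spare carton, timers and reagents box stood where they were in the last side view. The arm hid parts of the last top view, including the outline's near line beside the carton. I judged that margin from the visible line ends and the earlier side view. At hand-in the arm was clear, with a wrist reading under 1 N.
- **Disagreement:** the fingertips showed about 25 mm higher in the side camera than the reported tool position. My first push therefore passed over the carton without moving it, with no contact force seen. I backed off, lowered the tool by about that amount and repeated the push. I also used the images and the force to set the button height.

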